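Dry-clamp a stacked neck heel in the bench press

ROBOT

A 6-joint arm with a two-finger parallel gripper is mounted at the origin on the work surface. World frame = base frame: x ahead of the robot, y to its left, z up, the work surface at z = 0. Lengths are in m, angles in rad, forces in N, time in s.
With the tool pointing down it reaches from about 0.4 to 0.825 m from the base axis. Payload 7 kg.
Tool frame: the origin (TCP) lies between the finger pads; the fingertips stand 14 mm ahead of it and the grasp point (between the pads) lies 5 mm behind it; y points along the fingers, z is the direction in which the jaws open and shut, and the axes are right-handed (so a half turn about y gives the same grasp; the last joint's range is limited). The gripper opens to 85 mm and grips with 20 to 120 N. Pads are 22 mm wide; open, the fingers measure 114 mm over their backs; the gripper's body (76 mm by 85 mm) begins 54 mm behind the grasp point. The pads swing forward as they close: fully open they stand 13 mm farther back than shut.
Start: joints at [1.438, 0.359, 0.012, 0, -1.224, -0.288], TCP at [0.276, 0.616, 0.245] pointing down, gripper open.
Joint ranges: [-3.07, 3.07], [-1.43, 2.12], [-1.02, 1.25], [-3.03, 1.67], [-3.05, -0], [-3.03, 3.03]. Speed limits (rad/s): [2.39, 2.39, 3.01, 3.14, 3.14, 3.14].

INTERFACE

Orientations are given as a 3x3 rotation matrix whose columns are the frame's x, y, z axes.
In Python, from workcell import r gives the robot as it stands. Calls block until the motion is done:
- r.reach(position, orientation): joint-space move of the TCP to a pose.
- r.movel(position, ori=None, velocity=0.15, f_stop=None): straight line of the TCP; ori=None keeps the orientation; velocity is the mean speed in m/s. With f_stop (N) it stops when the force on the tool has changed by that much, and returns True; else False.
- r.move_joints(angles): joint-space move.
- r.move_gripper(opening): finger opening in m; the grip force is fixed at half the most; returns when the fingers have stopped.
- r.pause(seconds).
- r.inverse_kinematics(position, orientation): joint angles nearest the present ones, or None.
- r.grab_frame(name): name is "scene" or "top" or "wrist"; returns a dict with "pixels" (420x560x3 uint8, blue, green, red), "fovy" (degrees; the focal length in pixels is half the picture's height over the tangent of half this angle, whatever the lens; pixels are square), "cx", "cy" (the principal point, pixels), "R" (3x3) and "t" (3): a world point X has camera coordinates R X + t; the wrist camera has in their place "tool_from_camera" (4x4, takes a point from camera to tool coordinates, whose origin is the TCP and whose axes are the tool frame's). Camera axes: x right, y down, z forward; pixel columns grow to the right and rows downward; lengths in m; the calibration is good to about 2 mm. A picture is of the moment at which its call begins: read the wrist's pose just before it. There is no depth.
A pose or a line that the arm cannot do raises r.Unreachable and nothing moves.
- r.hand_in(): hands the job in, once; it reports no verdict.
Readings, each from a call of its own:
- r.current_time_s(): time.
- r.current_qpos(): joint angles.
- r.current_qd(): joint speeds.
- r.current_joint_torque(): joint torques, N m.
- r.current_position(): TCP position.
- r.current_tool_rot(): TCP orientation.
- r.current_wrist_force(): force on the tool from outside, world axes, zero at the start.
- r.current_moment(): the same for the moment, N m.
- r.current_gripper_width(): finger opening in m.
Only numpy, scipy, OpenCV 4.12 (cv2) and the standard library are available. Lean on these libraries where they do the work, as an engineer would, in place of code of your own. Each camera call takes 0.05 s, during which the arm holds its last target. There are 200 camera calls.

TASK

Dry-clamp the guitar neck heel: its lower block already stands between the pins of the sliding tray, so lay the thin dark strip on it and then the thicker cap, both squarely between the pins, and slide the tray fully home under the press. Then bring the press lever down by feel until the foot bears on the stack with about 20 N (a 2 kg weight), never more than 45 N, and let go; the lever stays where it is left. Leave the other things on the bench where they are.

Things in the scene. Friction and masses are not known exactly. Their poses are not given: they have to be found in the camera images.
- press: green cast lever press on a plywood board. Origin on the bench under the ram's axis; +x is the way the tray slides in (roughly away from the robot), +y the side to which the lever points, z up. In this frame (mm): board x -205 to 95, y -133 to 83, 18 thick; column y -114 to -74; head x -22 to 22, y -114 to 28, z 136 to 204; the 22 mm square ram stands out of the head's top to z 255
- ram: the square ram, its origin at the centre of its lower end, 122 mm above the bench with the lever at 0. Below it a sprung cork-faced foot, 32 mm across, hangs on a threaded spindle that is screwed to a different height for each job: with the lever at 0 the cork is anywhere from 85 to 96 mm above the bench (not reported). It goes 20 mm lower per rad of lever
- pivot (a point): a point on the lever's pivot axis, beside the head, level with the arm; the axis runs along the press's x. A drag brake holds the lever wherever it is left, up to a foot force of about 40 N. With the foot free, bringing it down takes about 0.65 N m while it moves and reads 0.5 to 0.6 just after it stops: some 6 N pressed down on the grip with the lever level
- lever (a joint): lever angle, rad: at 0 (raised) the arm points 50 degrees above level, towards the press's +y; it grows as the lever comes down; level at 0.87, stop at 1.4; starts at 0 to 0.2. 1 rad lowers the foot by 20 mm. Once the foot bears on the stack, each further 0.01 rad adds about 1 N of foot force, and each 5 N of foot force takes 1 N more on the grip, square to the arm
- lever_grip (a point): centre of the lever's cross grip, a dark wooden cylinder 18 mm in diameter and 44 mm long along the press's x, 100 mm from the pivot axis, at x = +40 mm in the press frame; free above, to be pressed down
- tray (a joint): travel of the tray, m: 0 pulled out (start), 0.100 fully home against its stop, the nest's centre then under the foot. Drags with about 2 N
- tray_push (a point): centre of the robot-side face of the tray's wooden front handle, an upright plate 64 mm wide and 8 mm thick from the tray's face (30 mm above the bench) up to 56 mm; this point is 46 mm above the bench. Push it along the press's +x
- nest (a point): centre of the tray's upper face, 30 mm above the bench; axes as the press. Eight round-nosed steel pins, 8 mm in diameter, 42 mm tall, leave a place of 83 x 59 mm (x, y): two on each long side at x = -30 and 30, y = -33.5 and 33.5 mm, and two at each end at x = -45.5 and 45.5, y = -16 and 16 mm. Fingers fit between the two pins of a long side (52 mm free)
- heel_block: lower heel block, 80 x 56 x 24 mm (x, y, z), already between the pins on the tray; origin at the centre of its underside
- heel_strip: thin dark wooden strip, 80 x 56 x 8 mm, lying flat on the bench at the left of the press; origin at the centre of its underside, x along the 80 mm
- heel_cap: heel cap, a wooden block 80 x 56 x 16 mm, lying flat on the bench at the left of the press; origin at the centre of its underside, x along the 80 mm
- offcut: leftover wooden block 62 x 40 x 22 mm, smaller than the heel parts; a bystander; origin at the centre of its underside
- glue: white glue bottle, 58 mm across, 150 mm tall; a bystander; origin at the centre of its underside
- square: try square lying flat, wooden stock 110 mm and steel blade 150 mm; a bystander
- chisel: chisel with a round wooden handle, 245 mm long; a bystander
- jar: steel can, 64 mm across, 75 mm tall; a bystander; origin at the centre of its underside
- plane: small block plane 150 x 50 mm; a bystander; origin at the centre of its underside
There are look-alikes about, which are no part of the job. What is shaped like the heel_cap but green or turquoise is not meant.

How it is judged:
On the way, in this order (a step that is already met when the one before it is completed fails the run):
1. strip and cap lie squarely on the block between the pins, the tray still pulled out (horizontal distance between each of heel_block, heel_strip, heel_cap and nest below 0.0035 m and z of heel_block in the frame of nest between -0.0025 and 0.0025 m and angle between the x axis of each of heel_block, heel_strip, heel_cap and the x axis of nest, either way round below 0.08 rad and angle between each of heel_block, heel_strip, heel_cap's own z axis and vertical below 0.05 rad and z of heel_strip in the frame of nest between 0.0215 and 0.0265 m and z of heel_cap in the frame of nest between 0.0295 and 0.0345 m and value of joint tray below 0.02 m), for 0.2 s.
2. the tray is fully home with the stack on it (horizontal distance between each of heel_block, heel_strip, heel_cap and nest below 0.0035 m and z of heel_block in the frame of nest between -0.0025 and 0.0025 m and angle between the x axis of each of heel_block, heel_strip, heel_cap and the x axis of nest, either way round below 0.08 rad and angle between each of heel_block, heel_strip, heel_cap's own z axis and vertical below 0.05 rad and z of heel_strip in the frame of nest between 0.0215 and 0.0265 m and z of heel_cap in the frame of nest between 0.0295 and 0.0345 m and value of joint tray above 0.097 m), for 0.2 s.
At the end, for the whole second after the job is handed in: Block, strip and cap lie flat on one another between the pins (each centred within 3.5 mm of the nest's centre, within 0.08 rad of square, at its right height within 2.5 mm), the tray is home (over 97 of 100 mm), the foot bears on the cap with 10 to 34 N, and all is at rest (all of step 2 and contact force between ram and heel_cap between 10 and 34 N and linear speed of heel_cap below 0.01 m/s and velocity of joint lever between -0.02 and 0.02 rad/s); the robot touches nothing.
It fails at once if the foot presses the stack with more than 45 N (contact force between ram and heel_cap above 45 N).
It fails at once if another thing on the bench is moved by more than 30 mm (distance of any of offcut, glue, square, chisel, jar, plane from where it was at the start of the episode above 0.03 m).
It also fails if it takes over 72 s, if anything falls off the work surface, if the arm or the gripper's body presses on something with over 40 N, if the wrist force passes 120 N, or if a joint passes its speed limit or range.

## Working session

There is one attempt and no reset: what is moved stays moved. The work goes in short steps, each a Python script; the robot and the scene stay as the last script left them, time stands still between calls to the robot, and variables do not carry over. Pictures are saved under pics/ and viewed, about 8 in all and at most 12, crops included, and the job is handed in when it is done.

```bash
mkdir -p pics; ls; python3 - <<'E'
from workcell import r
import cv2,numpy as np
for n in("scene","top"):
    f=r.grab_frame(n);cv2.imwrite(f"pics/{n}0.png",cv2.resize(f["pixels"],(800,600),interpolation=cv2.INTER_CUBIC))
    np.savez(f"pics/{n}0.npz",**f)
    print(n,f["fovy"],f["cx"],f["cy"],(-f["R"].T@f["t"]).round(3),f["R"].round(3).tolist())
f=r.grab_frame("wrist");print(f["fovy"],f["tool_from_camera"])
print(r.current_tool_rot().round(3) if hasattr(r.current_tool_rot(),'round') else r.current_tool_rot(),r.current_time_s())
E
```

```text
pics
scene 56.10628598407617 278.57683762322614 205.81699483393456 [1.302 0.264 1.062] [[-0.294, 0.956, -0.007], [0.684, 0.205, -0.699], [-0.667, -0.21, -0.715]]
top 55.30639346919489 279.6159588264246 212.70275120998542 [0.274 0.025 1.27 ] [[0.0, -1.0, -0.005], [-0.986, 0.001, -0.167], [0.167, 0.005, -0.986]]
67.06134723514451 [[-1.37084694e-03  9.65114944e-01  2.61822966e-01 -6.59552863e-02]
 [ 2.21734927e-04 -2.61822913e-01  9.65115907e-01 -1.28596222e-01]
 [ 9.99999036e-01  1.38108148e-03  1.44919447e-04  2.62828889e-04]
 [ 0.00000000e+00  0.00000000e+00  0.00000000e+00  1.00000000e+00]]
[[-0.913 -0.    -0.409]
 [ 0.409 -0.001 -0.913]
 [-0.    -1.     0.001]] 0.15
```

View pics/top0.png

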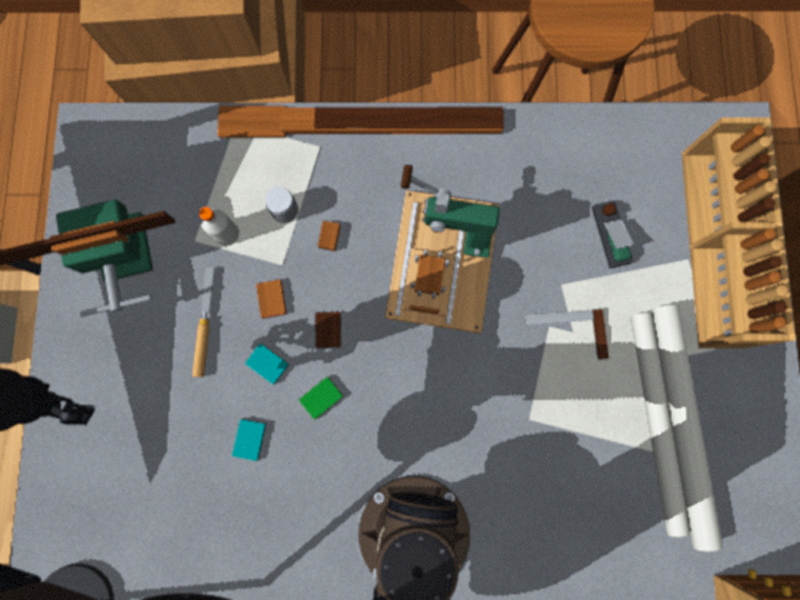

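View pics/scene0.png

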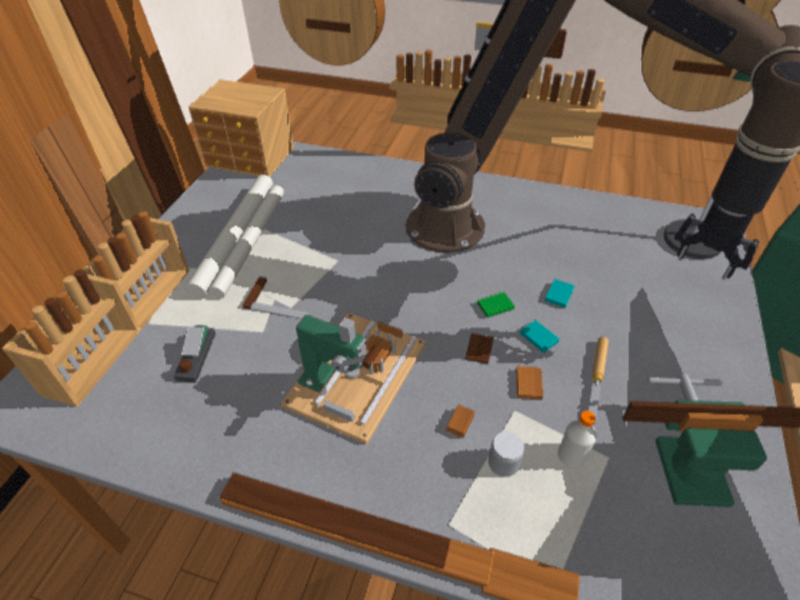

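Top view: the strip is the dark block at (328,330) and the cap the brown one at (271,298). The offcut is at (330,235), with green and turquoise look-alikes below. The press board corners are at (407,192), (499,200), (477,331) and (387,318). The nest is near (431,273) and the grip near (406,176).

```bash
cat > h.py <<'E'
import numpy as np,cv2
from workcell import r
def ray(f,px,scale=1.0):
    """px in original-image pixels (px/scale); returns origin, direction in world"""
    F=210/np.tan(np.radians(f["fovy"])/2)
    u,v=np.asarray(px,float)/scale
    d=np.array([(u-f["cx"])/F,(v-f["cy"])/F,1.])
    R,t=np.asarray(f["R"]),np.asarray(f["t"])
    return -R.T@t,R.T@d
def onz(f,px,z,scale=1.0):
    o,d=ray(f,px,scale); return o+d*(z-o[2])/d[2]
def proj(f,X):
    F=210/np.tan(np.radians(f["fovy"])/2)
    c=np.asarray(f["R"])@np.asarray(X)+f["t"]; return np.array([f["cx"]+F*c[0]/c[2],f["cy"]+F*c[1]/c[2]])
def wrist(name):
    p,R=np.array(r.current_position()),np.array(r.current_tool_rot())
    f=r.grab_frame("wrist"); T=np.eye(4);T[:3,:3]=R;T[:3,3]=p
    C=np.linalg.inv(T@f["tool_from_camera"]); f["R"],f["t"]=C[:3,:3],C[:3,3]
    np.savez(f"pics/{name}.npz",**f); cv2.imwrite(f"pics/{name}.png",cv2.resize(f["pixels"],(800,600),interpolation=cv2.INTER_CUBIC)); return f
def load(n): return {k:v for k,v in np.load(f"pics/{n}.npz").items()}
def down(a):
    """tool down, jaw (z) direction at world yaw a"""
    z=np.array([np.cos(a),np.sin(a),0]);y=np.array([0,0,-1.]);return np.column_stack([np.cross(y,z),y,z])
E
python3 - <<'E'
from h import *
f=load("top0");s=800/560
for n,p,z in [("c1",(407,192),.018),("c2",(499,200),.018),("c3",(477,331),.018),("c4",(387,318),.018),("strip",(328,330),.008),("cap",(271,298),.016),("nest",(431,273),.054),("grip",(406,176),.23),("offcut",(330,235),.022),("jar",(281,203),.075)]:
    print(n,onz(f,p,z,s).round(4))
for a in np.radians([-90,-100,-80,90]):
  for p in [(.5,.3,.3),(.55,0,.35)]:
    print(a,p,r.inverse_kinematics(p,down(a)))
E
```

```text
c1 [0.7466 0.0134 0.018 ]
c2 [ 0.727  -0.1969  0.018 ]
c3 [ 0.4257 -0.1398  0.018 ]
c4 [0.4547 0.0583 0.018 ]
strip [0.4293 0.1894 0.008 ]
cap [0.5002 0.3169 0.016 ]
nest [ 0.5482 -0.038   0.054 ]
grip [0.6987 0.0172 0.23  ]
offcut [0.6435 0.1876 0.022 ]
jar [0.7004 0.2893 0.075 ]
-1.5707963267948966 (0.5, 0.3, 0.3) [ 0.87559434  0.17735273 -0.11061288  0.         -1.28283072  0.69520199]
-1.5707963267948966 (0.55, 0, 0.35) [ 0.35621278  0.10042686 -0.09070192  0.         -1.37966754  1.21458354]
-1.7453292519943295 (0.5, 0.3, 0.3) [ 0.87559434  0.17735273 -0.11061288  0.         -1.28283072  0.52066906]
-1.7453292519943295 (0.55, 0, 0.35) [ 0.35621278  0.10042686 -0.09070192  0.         -1.37966754  1.04005062]
-1.3962634015954636 (0.5, 0.3, 0.3) [ 0.87559434  0.17735273 -0.11061288  0.         -1.28283072  0.86973491]
-1.3962634015954636 (0.55, 0, 0.35) [ 0.35621278  0.10042686 -0.09070192  0.         -1.37966754  1.38911647]
1.5707963267948966 (0.5, 0.3, 0.3) [ 0.87559434  0.17735273 -0.11061288  0.         -1.28283072 -2.44639067]
1.5707963267948966 (0.55, 0, 0.35) [ 0.35621278  0.10042686 -0.09070192  0.         -1.37966754 -1.92700911]
```

```bash
python3 - <<'E'
from h import *
a=np.radians(81)
r.reach([.53,.25,.22],down(a)); f=wrist("w1")
r.reach([.585,-.04,.31],down(a)); g=wrist("w2")
print(r.current_time_s(),r.current_qpos())
cv2.imwrite("pics/w12.png",np.hstack([cv2.resize(x["pixels"],(400,300),interpolation=cv2.INTER_AREA) for x in (f,g)]))
E
```

```text
3.3333 [ 2.66838774e-01  1.78873691e-01 -8.76019197e-02 -2.87400388e-04
 -1.30514272e+00 -1.99337346e+00]
```

View pics/w1.png

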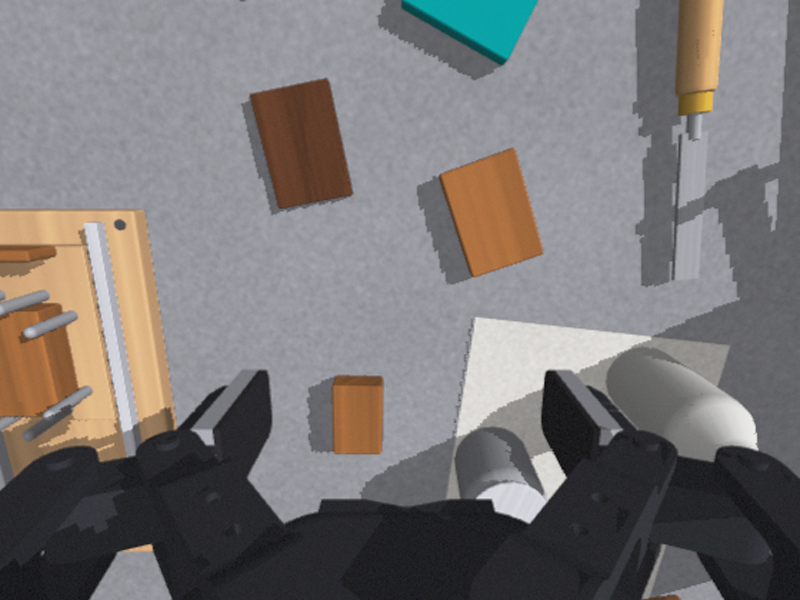

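View pics/w2.png

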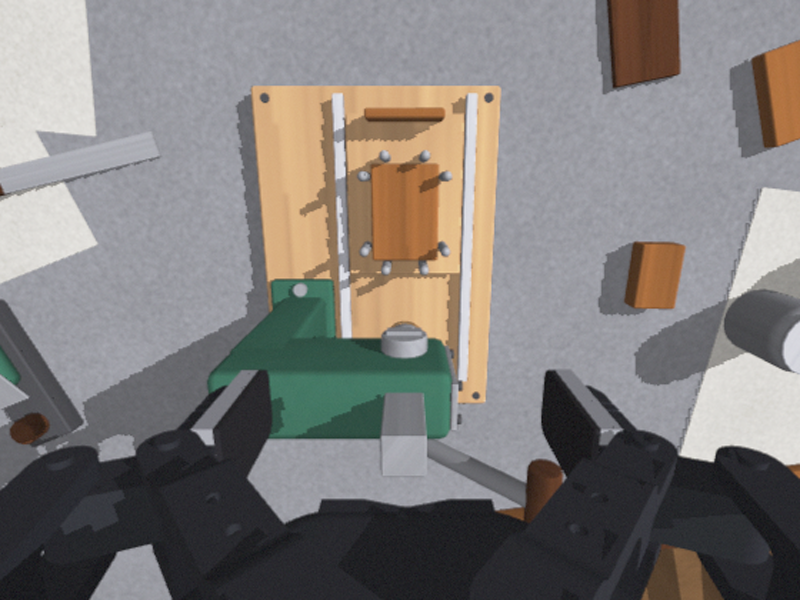

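w1: strip top corners are about (250,95), (328,79), (352,193), (277,208), and cap top corners (441,175), (514,149), (543,253), (473,276). w2: the block is at (372..438,163..260) with eight pins around it. I'll enlarge for precision.

```bash
python3 - <<'E'
from h import *
f=load("w1");g=load("w2")
c=lambda p,x,y,w,h,s:cv2.resize(p[y:y+h,x:x+w],(w*s,h*s),interpolation=cv2.INTER_CUBIC)
cv2.imwrite("pics/n2.png",c(g["pixels"],238,70,100,100,6)) 
cv2.imwrite("pics/p1.png",c(f["pixels"],165,45,224,155,3) )
E
```

```text
(no output)
```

View pics/n2.png

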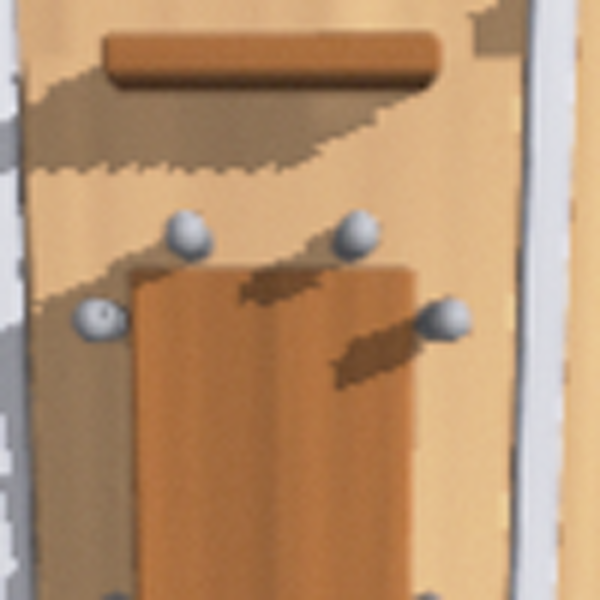

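View pics/p1.png

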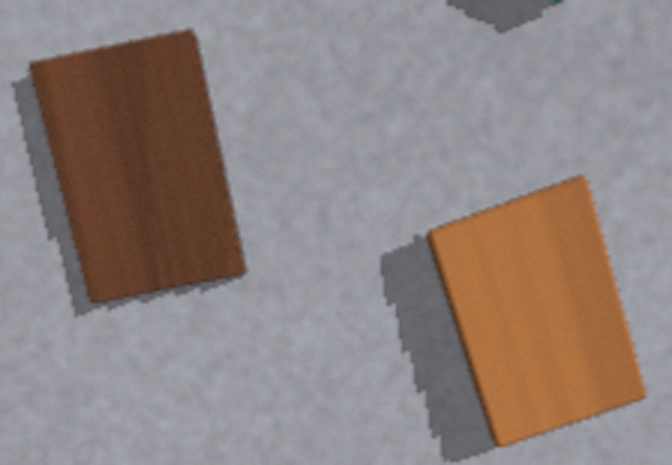

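```bash
cat >> h.py <<'E'
from scipy.optimize import least_squares
def fit(f,pts,pix,x0):
    """pts Nx3 local (z absolute), pix raw pixels -> x,y,yaw, residual"""
    pts=np.array(pts,float)
    def w(q):
        c,s=np.cos(q[2]),np.sin(q[2]); return np.c_[q[0]+c*pts[:,0]-s*pts[:,1],q[1]+s*pts[:,0]+c*pts[:,1],pts[:,2]]
    e=lambda q:np.ravel([proj(f,X)-p for X,p in zip(w(q),pix)])
    s=least_squares(e,x0,loss="soft_l1"); return s.x,e(s.x).reshape(-1,2).round(1)
E
cat > fit1.py <<'E'
from h import *
f=load("w1");g=load("w2")
cr=lambda p,x0,y0,s:[(x0+(u+.5)/s-.5,y0+(v+.5)/s-.5) for u,v in p]
rect=lambda z:[(-.04,.028,z),(-.04,-.028,z),(.04,-.028,z),(.04,.028,z)]
# image: down=+x, right=+y
P=cr([(192,30),(31,63),(92,301),(245,271)],165,45,3)
S=fit(f,rect(.008),P,[.43,.19,-.15]);print("strip",S[0].round(4),S[1].tolist())
P=cr([(585,177),(429,232),(498,445),(645,397)],165,45,3)
C=fit(f,rect(.016),P,[.5,.317,-.3]);print("cap",C[0].round(4),C[1].tolist())
N=cr([(185,230),(358,231),(95,319),(449,318),(132,268),(415,268)],238,70,6)+[(u*.7-.15,v*.7-.15) for u,v in [(252,86),(500,87),(484,402)]]
L=[(-.0455,-.016,.068),(-.0455,.016,.068),(-.03,-.0335,.068),(-.03,.0335,.068),(-.04,-.028,.054),(-.04,.028,.054),(-.105,-.133,.018),(-.105,.083,.018),(.195,.083,.018)]
A=fit(g,L,N,[.548,-.038,-.15]);print("nest",A[0].round(4),A[1].tolist())
B=fit(g,L[:4],N[:4],[.548,-.038,-.15]);print("nest pins",B[0].round(4))
im=cv2.resize(g["pixels"],None,fx=4,fy=4,interpolation=cv2.INTER_CUBIC)
x,y,t=A[0];M=lambda p:proj(g,[x+np.cos(t)*p[0]-np.sin(t)*p[1],y+np.sin(t)*p[0]+np.cos(t)*p[1],p[2]])
for p in [(a*.0455,b*.016,.068) for a in(-1,1) for b in (-1,1)]+[(a*.03,b*.0335,.068) for a in(-1,1) for b in (-1,1)]+rect(.054):
    cv2.circle(im,tuple(int(v) for v in M(p)*4+1.5),3,(255,0,255),-1)
cv2.imwrite("pics/ov.png",im[330:330+600,920:920+500])
print(C[0],S[0])
E
python3 fit1.py
```

```text
strip [0.4304 0.191  0.0346] [[0.5, -1.1], [-0.9, -0.4], [-0.2, 1.0], [0.6, 0.8]]
cap [0.4991 0.3185 0.185 ] [[0.4, -1.4], [-1.0, -0.3], [-0.5, 1.7], [1.1, 0.5]]
nest [ 0.5465 -0.0348 -0.1585] [[0.1, 0.5], [0.0, 0.5], [-0.3, 0.1], [0.2, 0.5], [-0.8, -0.3], [0.3, -0.1], [-2.5, -1.2], [1.5, -1.3], [0.7, 1.7]]
nest pins [ 0.5461 -0.0345 -0.1537]
[0.4990615  0.3184614  0.18499537] [0.43035064 0.19103273 0.0346423 ]
```

View pics/ov.png

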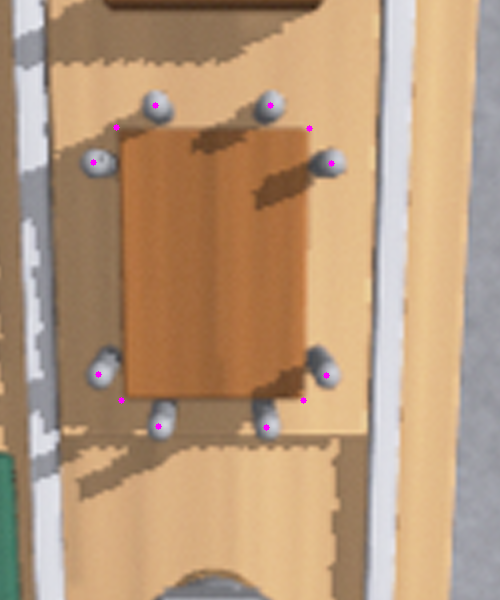

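The overlay shows the nest fit sits on all eight pins. Next I pick the strip and place it.

```bash
cat >> h.py <<'E'
NEST=(.5463,-.0347,-.157)
def pick(x,y,yaw,z,opening=.072):
    o=down(yaw+np.pi/2); r.move_gripper(opening)
    r.reach([x,y,.09],o)
    hit=r.movel([x,y,z],velocity=.1,f_stop=10)
    zz=r.current_position()[2]; r.move_gripper(.03); w=r.current_gripper_width()
    print("pick hit",hit,"z",round(zz,4),"width",round(w,4),"t",r.current_time_s())
    r.movel([x,y,.14],velocity=.25); print("after lift w",round(r.current_gripper_width(),4),"F",np.round(r.current_wrist_force(),1)); return zz
def place(zrel,hi=.035,dx=0,dy=0):
    """lower until tool z=zrel; returns hit flag"""
    x,y,a=NEST; o=down(a+np.pi/2); 
    r.reach([x+dx,y+dy,.15],o); r.movel([x+dx,y+dy,zrel+hi],velocity=.2); r.pause(.2)
    hit=r.movel([x+dx,y+dy,zrel],velocity=.03,f_stop=8)
    print("place hit",hit,"z",np.round(r.current_position(),4),"want",zrel,"F",np.round(r.current_wrist_force(),1),"M",np.round(r.current_moment(),2),"t",r.current_time_s()); return hit
E
python3 - <<'E'
from h import *
z=pick(.4304,.1910,.0346,.0105); open("z.txt","w").write(str(z))
if .05<r.current_gripper_width()<.062: place(z+.0535)
E
```

```text
pick hit False z 0.0109 width 0.054 t 6.2083
after lift w 0.0538 F [-0.4 -0.  -0.2]
place hit True z [ 0.5466 -0.0348  0.0659] want 0.06442605434351552 F [-0.5 -1.6  4.2] M [-0.11 -0.09  0.01] t 9.5167
```

```bash
python3 - <<'E'
from h import *
r.move_gripper(.066); r.movel([.5463,-.0347,.15],velocity=.25)
f=wrist("w3"); print(r.current_time_s())
im=cv2.resize(f["pixels"],None,fx=3,fy=3,interpolation=cv2.INTER_CUBIC)
g=proj(f,[.5463,-.0347,.062])*3; x,y=int(max(0,g[0]-350)),int(max(0,g[1]-280)); print(g,x,y)
cv2.imwrite("pics/c3.png",im[y:y+580,x:x+700])
E
```

```text
10.3333
[851.97433176 661.61018784] 501 381
```

View pics/c3.png

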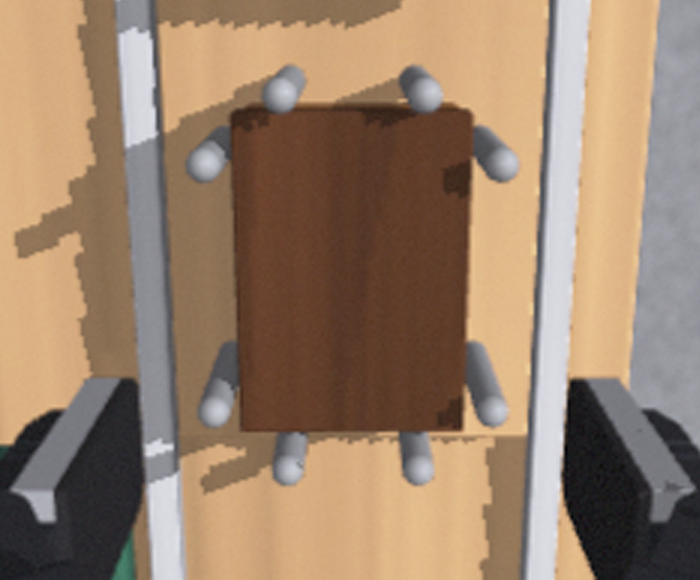

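The strip lies squarely between the pins (top about (235–470,108–430) in the crop). Now the cap.

```bash
python3 - <<'E'
from h import *
z=pick(.4991,.3185,.185,.0125)
if .05<r.current_gripper_width()<.062:
    place(z+.0615)
E
```

```text
pick hit False z 0.013 width 0.0542 t 13.1417
after lift w 0.0544 F [-0.  -0.7 -1.2]
place hit True z [ 0.5465 -0.0348  0.0759] want 0.07451025198472626 F [ 1.2 -1.   4.6] M [-0.13 -0.12 -0.04] t 16.7333
```

```bash
python3 - <<'E'
from h import *
r.move_gripper(.066); r.movel([.5463,-.0347,.15],velocity=.25)
f=wrist("w4")
o=down(-.157+np.pi/2)
r.reach([.70,.04,.36],o); g=wrist("w5"); print(r.current_time_s())
t=r.grab_frame("top");np.savez("pics/top1.npz",**t); s=r.grab_frame("scene");np.savez("pics/scene1.npz",**s)
def crop(f,c,w,h,k):
    x,y=int(c[0]-w/2),int(c[1]-h/2); x,y=max(0,min(x,560-w)),max(0,min(y,420-h)); print(x,y,k)
    return cv2.resize(f["pixels"][y:y+h,x:x+w],(w*k,h*k),interpolation=cv2.INTER_CUBIC)
G=[.70,.017,.23]
a=crop(f,proj(f,[.5463,-.0347,.07]),200,150,2)
b=crop(g,proj(g,G),200,150,2)
c=crop(load("top0"),proj(t,G),80,60,5); d=crop(load("scene0"),proj(s,G),80,60,5)
cv2.imwrite("pics/m5.png",np.vstack([np.hstack([a,b]),np.hstack([c,d])]))
E
```

```text
18.6083
183 148 2
157 137 2
244 92 5
218 220 5
```

View pics/m5.png

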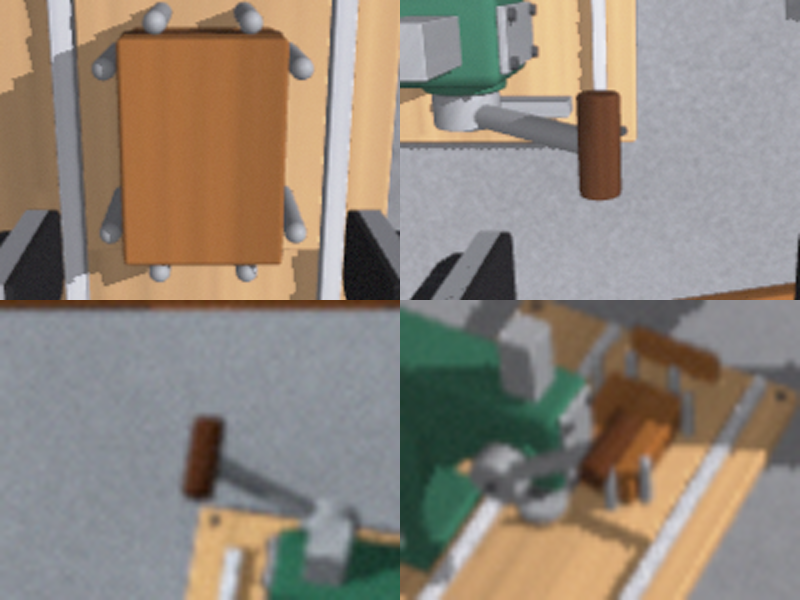

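Cap is squarely between the pins (panel 1). The grip centre reads (599,145) in panel 2, (203,457) in panel 3 and (629,443) in panel 4. The hub is near (455,112) in panel 2 and (495,470) in panel 4.

```bash
python3 - <<'E'
from h import *
w,t,s=load("w5"),load("top0"),load("scene0")
m=lambda p,x0,y0,k:(x0+(p[0]+.5)/k-.5,y0+(p[1]+.5)/k-.5)
x,y,a=NEST;ex=np.array([np.cos(a),np.sin(a),0]);ey=np.array([-np.sin(a),np.cos(a),0]);O=np.array([x,y,0])+.1*ex
L=lambda X:np.round([(X-O)@ex,(X-O)@ey,X[2]],4)
def tri(obs,x=None):
    def e(X):
        v=np.ravel([proj(f,X)-p for f,p in obs])
        return v if x is None else np.r_[v,((X-O)@ex-x)*2000]
    q=least_squares(e,[.7,.0,.2]);return q.x,e(q.x).round(1)
gw,gt,gs=(w,m((199,145),157,137,2)),(t,m((203,157),244,92,5)),(s,m((229,143),218,220,5))
for o in([gw,gt,gs],[gw,gt],[gw,gs],[gt,gs]):
    X,e=tri(o);print("grip",X.round(4),L(X),e)
X,e=tri([gw,gt,gs],.04);print("grip x=40",X.round(4),L(X),e)
hw,hs,ht=(w,m((55,110),157,137,2)),(s,m((95,170),218,220,5)),(t,m((330,210),244,92,5))
X,e=tri([hw,hs]);print("hub",X.round(4),L(X),e)
print("push",O+(-.1)*ex, "nest",O)
E
```

```text
grip [0.6949 0.0184 0.2383] [0.0385 0.0757 0.2383] [ 1.1 -0.3 -0.4  0.3 -4.  -0.8]
grip [0.6944 0.0178 0.241 ] [0.0381 0.075  0.241 ] [-0.   0.  -0.2  0.1]
grip [0.6949 0.0184 0.2382] [0.0384 0.0757 0.2382] [ 1.2 -0.4 -4.  -0.8]
grip [0.6947 0.0233 0.2372] [0.0375 0.0805 0.2372] [-2.2  0.6 -2.2 -0.2]
grip x=40 [0.6961 0.018  0.2357] [0.0397 0.0754 0.2357] [ 1.1  0.3 -0.3  0.3 -4.3  0.1 -0.5]
hub [ 0.6825 -0.0608  0.1684] [ 0.0386 -0.0045  0.1684] [ 0.4 -0.1 -1.1 -0.5]
push [ 0.5463 -0.0347  0.    ] nest [ 0.64507008 -0.05033558  0.        ]
```

```bash
python3 - <<'E'
from h import *
g=load("w2");x,y,a=NEST;ex=np.array([np.cos(a),np.sin(a),0]);N=np.array([x,y,0])
m=lambda u,v:(238+(u+.5)/6-.5,70+(v+.5)/6-.5)
e=onz(g,m(272,33),.056); d=(e-N)@ex; print("handle face rel nest",d, "lateral",((e-N)-d*ex).round(4))
o=down(a+np.pi/2)
r.move_gripper(0.0)
p=N+(d-.011-.022)*ex
r.reach([p[0],p[1],.2],o); r.movel([p[0],p[1],.054],velocity=.2); r.pause(.15)
hit=r.movel(np.r_[(p+.035*ex)[:2],.054],velocity=.03,f_stop=1.0)
q=np.array(r.current_position());print("contact",hit,(q-N)@ex,np.round(r.current_wrist_force(),1),r.current_time_s())
E
```

```text
handle face rel nest -0.08147957997740878 lateral [0.    0.    0.056]
contact True -0.09126995649649604 [-0.4 -0.4 -0.3] 22.35
```

```bash
python3 - <<'E'
from h import *
x,y,a=NEST;ex=np.array([np.cos(a),np.sin(a),0]);q=np.array(r.current_position())
hit=r.movel(q+.108*ex,velocity=.05,f_stop=12)
p=np.array(r.current_position());print(hit,"moved",(p-q)@ex,np.round(r.current_wrist_force(),1),r.current_time_s())
r.movel(p-.04*ex,velocity=.15); b=np.array(r.current_position()); r.movel(np.r_[b[:2],.2],velocity=.25)
r.reach([.60,-.045,.33],down(a+np.pi/2)); f=wrist("w6"); print(r.current_time_s())
im=cv2.resize(f["pixels"],None,fx=2.5,fy=2.5,interpolation=cv2.INTER_CUBIC)
c=proj(f,[.60,-.045,.03])*2.5;print(c); u,v=int(max(0,c[0]-350)),int(max(0,c[1]-380)); cv2.imwrite("pics/c6.png",im[v:v+560,u:u+700])
E
```

```text
True moved 0.09854791311481562 [ 0.5 -0.4  0.1] 24.1417
26.0167
[710.76518746 440.62149337]
```

View pics/c6.png

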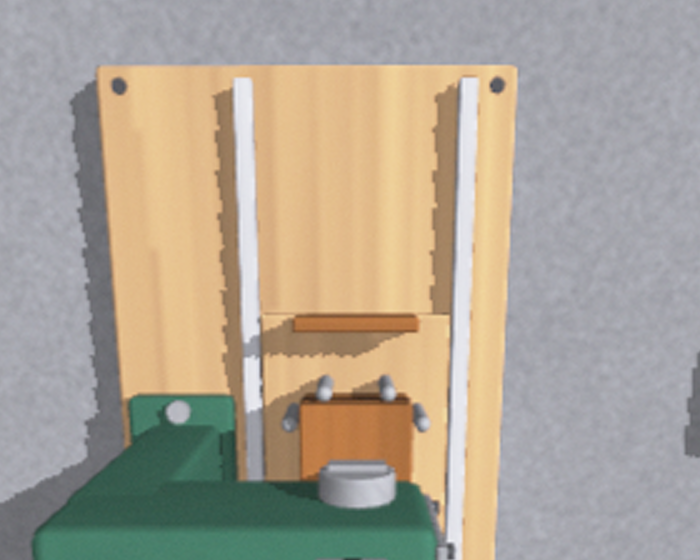

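The tray looks home with the stack upright. I'll confirm it with a slow re-push against the stop.

```bash
python3 - <<'E'
from h import *
x,y,a=NEST;ex=np.array([np.cos(a),np.sin(a),0]);N=np.array([x,y,0])
g=load("w6"); e=onz(g,((360+355.5)/2.5-.5,(60+315.5)/2.5-.5),.056);print("handle travel by image",(e-N)@ex+.0815)
o=down(a+np.pi/2); s=-.0913+.0985-.012; p=N+s*ex
r.reach([p[0]-.03*ex[0],p[1]-.03*ex[1],.2],o); r.movel(np.r_[(p-.02*ex)[:2],.054],velocity=.25); r.pause(.15)
r.movel(np.r_[p[:2],.054],velocity=.1)
F0=np.array(r.current_wrist_force())
for k in range(12,40):
    q=N+(s+k*.001-.004)*ex
    r.movel(np.r_[q[:2],.054],velocity=.02)
    F=(np.array(r.current_wrist_force())-F0)@ex
    print(round((np.array(r.current_position())-N)@ex,4),round(F,1),end="; ")
    if F<-10: break
print(r.current_time_s())
b=np.array(r.current_position())-.03*ex; r.movel(b,velocity=.15); r.movel(np.r_[b[:2],.2],velocity=.25)
print(r.current_time_s())
E
```

```text
handle travel by image 0.09884382198000718
0.0031 0.4; 0.0042 -0.1; 0.0053 0.3; 0.0063 0.1; 0.0073 0.4; 0.0076 -1.7; 0.0077 -6.8; 0.0077 -9.8; 0.0078 -12.5; 30.475
31.5833
```

```bash
cat >> h.py <<'E'
_a=NEST[2];EX=np.array([np.cos(_a),np.sin(_a),0]);EY=np.array([-np.sin(_a),np.cos(_a),0]);PO=np.array([NEST[0],NEST[1],0])+.1*EX
def lev(th):
    p=np.radians(50)-th; return PO+.04*EX+.1*np.cos(p)*EY+np.array([0,0,.17+.1*np.sin(p)+.009+.014])
def tau(F0):
    F=np.array(r.current_wrist_force())-F0; q=np.array(r.current_position())-PO
    y,z=q@EY,q[2]-.014-.17; return y*F[2]-z*(F@EY),F[2],np.pi*50/180-np.arcsin(np.clip((z-.009)/.1,-1,1))
E
python3 - <<'E'
from h import *
o=down(_a+np.pi/2) if 0 else down(NEST[2]+np.pi/2)
p=lev(0.); r.reach([p[0],p[1],.36],o); r.movel(p+[0,0,.01],velocity=.2); r.pause(.3)
F0=np.mean([r.current_wrist_force() for _ in range(3)],0); np.save("F0.npy",F0)
L=[]
for th in np.r_[np.arange(0,.31,.04),np.arange(.30,.62,.02)]:
    r.movel(lev(th),velocity=.04); r.pause(.08); t,fz,m=tau(F0); L.append(t)
    print(f"{th:.2f}/{m:.3f}:{t:.2f}({fz:.1f})",end="  ")
    if th>.33 and t>np.median([v for v in L if v>.35] or [.55])+.17: break
print(r.current_time_s())
E
```

```text
0.00/0.002:0.07(0.8)  0.04/0.040:0.03(1.0)  0.08/0.081:0.02(0.9)  0.12/0.121:0.03(0.5)  0.16/0.161:0.09(1.1)  0.20/0.200:-0.04(1.0)  0.24/0.231:0.40(5.3)  0.28/0.268:0.41(7.0)  0.30/0.285:0.66(9.3)  0.32/0.303:0.56(8.9)  0.34/0.322:0.59(9.3)  0.36/0.340:0.62(9.8)  0.38/0.360:0.63(10.3)  0.40/0.379:0.67(11.0)  0.42/0.399:0.75(12.4)  0.44/0.418:0.74(12.1)  0.46/0.438:0.75(12.7)  0.48/0.458:0.76(12.7)  0.50/0.477:0.70(12.0)  0.52/0.497:0.71(12.0)  0.54/0.517:0.85(12.8)  40.525
```

```bash
python3 - <<'E'
from h import *
F0=np.load("F0.npy")
def rep(n):
    F=np.array(r.current_wrist_force())-F0; print(n,"x %.1f y %.1f z %.1f tau %.2f th %.3f"%(F@EX,F@EY,F[2],*tau(F0)[::2]),"M",np.round(r.current_moment(),2), "perr",np.round((np.array(r.current_position())-PO)@EY,4))
rep("now")
p=lev(.54); r.movel(p+[0,0,.006],velocity=.05); r.pause(.2); F0=np.mean([r.current_wrist_force() for _ in range(3)],0); np.save("F0.npy",F0); rep("free")
for th in (.50,.52,.54,.555): r.movel(lev(th),velocity=.04); r.pause(.1); rep(th)
print(r.current_time_s())
E
```

```text
now x -3.0 y 8.9 z 12.8 tau 0.85 th 0.517 M [ 3.23  0.67 -0.01] perr 0.0972
free x 0.0 y 0.0 z 0.0 tau 0.00 th 0.484 M [-0.04  0.    0.03] perr 0.0941
0.5 x -2.0 y -0.4 z -0.4 tau -0.02 th 0.501 M [-0.03  0.01  0.06] perr 0.093
0.52 x 1.1 y 0.1 z 2.9 tau 0.27 th 0.517 M [-0.18 -0.19  0.01] perr 0.0939
0.54 x -1.4 y -0.3 z 4.5 tau 0.44 th 0.532 M [-0.13  0.2   0.04] perr 0.0946
0.555 x -0.9 y -0.2 z 5.8 tau 0.56 th 0.546 M [0.05 0.34 0.01] perr 0.0951
42.3917
```

```bash
python3 - <<'E'
from h import *
F0=np.load("F0.npy");dy=0
for th in np.arange(.575,1.2,.02):
    r.movel(lev(th)+dy*EY,velocity=.05); v=[]
    for _ in range(3): r.pause(.03); t,fz,m=tau(F0); v.append((t,fz,m,(np.array(r.current_wrist_force())-F0)@EY))
    t,fz,m,fy=np.mean(v,0); dy+=np.clip(fy*.00025,-.001,.001)
    print(f"{m:.3f}:{t:.2f} z{fz:.1f} y{fy:.1f}",end=" | ")
    if t>.76: break
np.save("dy.npy",[th,dy]);print(th,dy,r.current_time_s())
E
```

```text
0.565:0.58 z6.4 y0.7 | 0.585:0.55 z6.2 y1.4 | 0.604:0.66 z7.1 y0.8 | 0.623:0.65 z7.0 y1.1 | 0.643:0.71 z7.7 y1.5 | 0.662:0.69 z7.2 y1.2 | 0.681:0.78 z7.9 y0.5 | 0.6950000000000001 0.0017939853113165898 44.8417
```

```bash
python3 - <<'E'
from h import *
F0=np.load("F0.npy");th0,dy=np.load("dy.npy")
for th in th0+.02*np.arange(1,6):
    r.movel(lev(th)+dy*EY,velocity=.05); v=[]
    for _ in range(4): r.pause(.03); t,fz,m=tau(F0); v.append((t,fz,m,(np.array(r.current_wrist_force())-F0)@EY))
    t,fz,m,fy=np.mean(v,0); dy+=np.clip(fy*.00025,-.001,.001)
    print(f"{m:.3f}:{t:.2f} z{fz:.1f} y{fy:.1f}",end=" | ")
    if t>.95: break
np.save("dy.npy",[th,dy]);print(th,dy,r.current_time_s())
E
```

```text
0.700:0.86 z8.7 y1.0 | 0.720:0.90 z9.2 y1.6 | 0.739:0.90 z9.0 y0.9 | 0.758:0.99 z9.9 y1.2 | 0.775 0.002952808651727992 46.375
```

Torque excess suggests about 22 N, and the angle past contact about 17 N. Letting go now and checking.

```bash
python3 - <<'E'
from h import *
p=np.array(r.current_position()); r.movel(p+[0,0,.03],velocity=.08); r.movel(np.r_[p[:2],.36],velocity=.25)
f=wrist("w7");g=r.grab_frame("scene");print(r.current_time_s())
G=PO-np.array([0,0,-.08])
def crop(f,w,h,k,c):
    x,y=[int(v) for v in (c[0]-w/2,c[1]-h/2)];x,y=max(0,min(x,560-w)),max(0,min(y,420-h));return cv2.resize(f["pixels"][y:y+h,x:x+w],(w*k,h*k),interpolation=cv2.INTER_CUBIC)
cv2.imwrite("pics/fin.png",np.hstack([crop(f,200,250,2,(240,150)),crop(g,100,125,4,proj(g,G))]))
E
```

```text
47.675
```

View pics/fin.png

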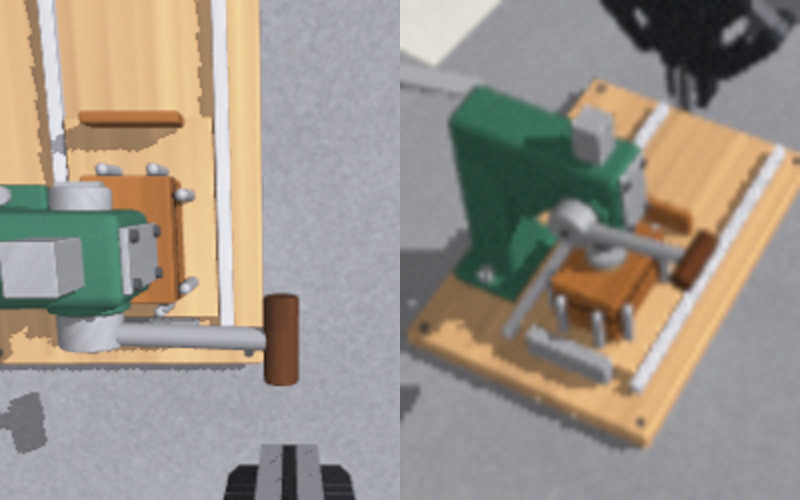

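The views show the foot seated on the cap with the stack square between the pins and the tray home. The lever is nearly level and the gripper is clear.

```bash
python3 -c "
from workcell import r
r.hand_in(); print(r.current_time_s())"
```

```text
the job is handed in; nothing more can be done
the job is handed in; nothing more can be done
```

The heel is clamped and the job is handed in. My clock read 47.7 s at the last check, against the 72 s limit. The robot gave no verdict.

- **Stack:** I laid the strip and then the cap on the block. A close wrist view after each placing showed it lying squarely between the pins.
- **Tray:** I pushed the tray home and then re-pushed slowly. It met a firm stop, with 12.5 N and no further travel. The camera put the travel at about 99 mm.
- **Press:** I brought the lever down by feel to about 0.76 rad and let go. The final pictures show the foot on the cap, the stack square and the gripper clear.

The two foot-force estimates differ. The torque rise gives about 22 N, and the lever angle past first contact (about 0.585 rad) gives about 17 N. Both are inside the 10–34 N window.

On the first lever approach, sideways friction on the grip inflated the torque reading. I lifted off, re-zeroed and repeated it before relying on the numbers. The bystanders were never touched knowingly, but I did not check their positions at the end.

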